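Chuck the countersink for stoning

TASK

Take the cutter with the cone-shaped point out of the wooden stand and stand it, shank down, in the open bench chuck, and let go of it. Then swing the lever of the chuck's sleeve clockwise (seen from above) until all three jaws grip the shank firmly, and let go of the lever. The cutter must be held upright with its shank down on the chuck's floor; leave the other two cutters standing in the stand.

Things in the scene. Friction and masses are not known exactly. Their poses are not given: they have to be found in the camera images.
- cone_cutter: The cutter to clamp, a bare steel countersink, 118 mm tall, 0.2 kg, standing point up in a hole of the stand. From its origin (centre of the shank's flat underside) up its own z axis: round shank 18 mm in diameter from 0 to 56 mm, darker round body 26 mm in diameter from 56 to 96 mm (grasp it here, from above), then a cone that narrows to a 3 mm tip at 118 mm
- flat_cutter: Another cutter in the stand, to be left there: same shank and body, but with a flat-topped head 34 mm in diameter from 96 to 110 mm. Origin: centre of the shank's underside, z along the cutter to its head
- ball_cutter: Third cutter in the stand, to be left there: same shank and body, but with a rounded, dome-shaped end from 96 to 109 mm. Origin: centre of the shank's underside, z along the cutter to its head
- bit_stand: Fixed wooden block 60 x 200 x 36 mm, origin at the centre of its underside, its y axis along its length. Three holes 22 mm in diameter and 30 mm deep at y = -65, 0 and 65 mm; any cutter may be in any of them. The cutters' shanks stand on the holes' floors, 6 mm above the bench
- chuck: Fixed steel bench chuck with an upright axis; origin at the centre of its underside. Round flange 112 mm in diameter and 10 mm high; above it the knurled sleeve (74 mm in diameter, from 18 to 44 mm high); hollow body 58 mm in diameter with its top at 54 mm and an open bore 33 mm in diameter; the jaws' tops stand 63 mm above the bench
- chuck_seat (a point): Centre of the flat floor of the chuck's bore, on the chuck's axis 14 mm above the bench, open upwards. A seated cutter's origin is here
- jaw_1: One of three equal jaws that slide radially towards the chuck's axis, all together, as the sleeve turns. Flat gripping faces 12 mm wide, from 26 to 62 mm above the bench. Oiled smooth steel, as is the bore's floor, so the closing jaws push a shank that stands off-centre to the middle. Its origin is no useful point
- jaw_2: Second jaw, 120 degrees round from the first
- jaw_3: Third jaw, 240 degrees round from the first
- chuck_sleeve (a joint): Turn of the sleeve in rad about the chuck's axis: 0 = jaws fully open (faces 14.5 mm from the axis), growing as the lever is swung clockwise seen from above; jaw faces advance 4.5 mm per rad, so they meet the 18 mm shank at about 1.22 and squeeze it beyond that (end stop at 1.75). It starts near open, between 0 and 0.25. It turns stiffly (0.25 N m, about 3 N at the lever's grip) and stays where it is left; 8 to 12 N at the grip tightens it well
- sleeve_handle (a point): Centre of the top of the lever's upright black grip, 92 mm above the bench and 95 mm from the chuck's axis. The grip is a fixed round post 18 mm in diameter, from 22 to 92 mm above the bench, joined to the sleeve by a level bar 10 mm thick at 31 mm height. It can be pinched from above or pushed; it moves with the sleeve on a circle about the chuck's axis
Mind the look-alikes: they are no part of the job. Several things have the shape of the chuck; the one meant has the colours described above.

How it is judged:
On the way, in this order (a step that is already met when the one before it is completed fails the run):
1. the cone-pointed cutter stands shank down on the floor of the open chuck and has been let go (horizontal distance between cone_cutter and chuck_seat below 0.01 m and z of cone_cutter in the frame of chuck_seat below 0.004 m and angle between cone_cutter's own z axis and vertical below 0.4 rad and contact force between the fingers and cone_cutter below 0.2 N), for 0.2 s.
2. the sleeve has been turned until all three jaws press on the cutter (contact force between each of jaw_1, jaw_2, jaw_3 and cone_cutter above 4 N), for 0.2 s.
At the end, for the whole second after the job is handed in: Each jaw presses on the cone-pointed cutter with over 4 N; it is upright (0.06 rad), point up, its foot within 3 mm of the chuck's axis and 4 mm of its floor; cutter and sleeve at rest; the other two cutters in their holes, moved under 12 mm, tilted under 0.25 rad (all of step 2 and horizontal distance between cone_cutter and chuck_seat below 0.003 m and z of cone_cutter in the frame of chuck_seat below 0.004 m and angle between cone_cutter's own z axis and vertical below 0.06 rad and linear speed of cone_cutter below 0.02 m/s and velocity of joint chuck_sleeve between -0.05 and 0.05 rad/s and distance of each of flat_cutter, ball_cutter from where it was at the start of the episode below 0.012 m and angle between each of flat_cutter, ball_cutter's own z axis and vertical below 0.25 rad); the robot touches nothing.
It fails at once if another cutter is pulled out of the stand (distance of any of flat_cutter, ball_cutter from where it was at the start of the episode above 0.03 m).
It also fails if it takes over 58 s, if anything falls off the work surface, if the arm or the gripper's body presses on something with over 40 N, if the wrist force passes 120 N, or if a joint passes its speed limit or range.

ROBOT

A 6-joint arm with a two-finger parallel gripper is mounted at the origin on a cart in front of the work surface, level with it; the furniture and walls round the work are solid. World frame = base frame: x ahead of the robot, y to its left, z up, the work surface at z = 0. Lengths are in m, angles in rad, forces in N, time in s.
With the tool pointing down it reaches from about 0.3 to 0.775 m from the base axis. Payload 14.6 kg.
Tool frame: the origin (TCP) lies on the centre line of the jaws, within the pads' length; the fingertips stand ahead of it and the grasp point (between the pads) is the TCP (ctrl.tip_reach is the z of the fingertips in the tool frame, in m); z points along the fingers, y is the line along which they close (so a half turn about z gives the same grasp; the last joint's range is limited). The gripper opens to 94 mm and grips with 3 to 60 N. Pads are 16 mm wide; open, the fingers measure 119 mm over their backs; the gripper's body (75 mm by 177 mm) begins 78 mm behind the grasp point.
Start: joints at [-1.388, 0.3, 1.521, -0, 1.321, -0.067], TCP at [0.136, -0.533, 0.224] pointing down, gripper open.
Joint ranges: [-3.03, 3.03], [-0.79, 2.21], [0.23, 2.52], [-1.04, 4.18], [0, 3.07], [-2.55, 2.55]. Speed limits (rad/s): [2.22, 2.22, 2.57, 3.14, 3.14, 3.14].

INTERFACE

Orientations are given as [roll, pitch, yaw] about the fixed x, y, z axes, in that order (R = Rz(yaw) Ry(pitch) Rx(roll)).
In Python, from station import get_state, viewer, ctrl, boxes_of, spot_point gives the robot as it stands.
- The arm moves only by the tool play_rows, never from a script. Its argument "plan" is a list of rows, each a list of 4 numbers: the shift along the tool's x, y, z in cm, then the turn about the tool's z in degrees. In form: [[dx, dy, dz, turn], ...]. A call has 1 to 10 rows; each row shifts and turns the commanded pose from where the row before left it, along the tool's axes as they then stand; what a row does not reach is not made up. A row lasts 1/8 s, in which the tool goes at most 62.5 mm and 10.7 degrees, less where a joint would pass 70% of its speed; a pose out of reach is approached as far as the arm can. A call with a gripper value outside its range is refused whole. "fingers" is the closure, from 0 (fully open) to 1 (shut), set as the call begins (left out, the last holds). The fingers move at their own pace and stop on an object; the grip force is fixed at half the most. Time passes only in rows, so rows that do not move let the fingers close. It gives the time, the measured TCP pose, the force, the opening and the grip force at its end, in the units of the state.
- get_state(): the state, without advancing time (a new reading comes with each control period).
- viewer.grab_frame(name): name is "scene" or "side" or "wrist"; returns the picture (400x640x3 uint8, blue, green, red); there is no depth.
- viewer.camera_model(name): a dict with "fx", "fy", "cx", "cy" (pixels), "dist_coeffs" ([k1, k2, p1, p2, k3] as OpenCV has them; the pictures are not rectified), "T" (4x4, takes a point from camera to world coordinates). Camera axes: x right, y down, z forward; pixel columns grow to the right and rows downward; lengths in m; the calibration is good to about 2 mm. A picture is of the moment at which its call begins: read the wrist's pose just before it. camera_model takes no time and is no camera call; for the wrist camera it gives the pose at the moment of the call.
- ctrl.hand_in(): hands the job in; it is judged then, once.
Trained networks look in the newest picture that a camera, given by its name, has taken for a name from the list of things; names that differ only in an ending like _2 or _b are one class to them, and where a whole thing is asked for, a point or a joint stands for the part that bears it (a point fixed in the world has none). Each returns a list of dicts, best first, with "p" (0 to 1); they miss things now and then, are a little off and sometimes report something else, mostly with a low value. They report only what shows in the picture. A call takes as long as a camera call. They do not tell look-alikes from the thing itself.
- boxes_of(camera, name): "centre" ([x, y, z] in m, in the coordinates of the camera as it stood for that picture, good to about 4 mm: the middle of the surface that is visible of it).
- spot_point(camera, name): "centre" ([x, y, z] in m, in the coordinates of the camera as it stood for that picture, good to about 4 mm: a listed point, or the origin of a listed thing).
The state is a dict: "time_s": time; "joint_positions": joint angles; "joint_velocities": joint speeds; "tau": joint torques, N m; "tool_pos": TCP position; "ee_rot": TCP orientation; "force": force on the tool from outside, world axes, zero at the start; "wrist_torque": the same for the moment, N m; "opening": finger opening in m; "grasp_force": force on a finger pad.
Only numpy, scipy, OpenCV 4.12 (cv2) and the standard library are available. Lean on these libraries where they do the work, as an engineer would, in place of code of your own. Each camera call takes 0.05 s, during which the arm holds its last target. There are 200 camera calls.

## Working session

There is one attempt and no reset: what is moved stays moved. The work goes in short steps, Python scripts to look and compute and a tool call to move; the robot and the scene stay as the last step left them, time stands still between calls to the robot, and variables do not carry over. Pictures are saved under pics/ and viewed, at most 10 in all, crops included, and the job is handed in when it is done.

Besides the shell and the picture viewer there is one more tool, called after ">>>" as a command line: name --pt "numbers of a row" for each row, then --argument value for the rest. play_rows: Moves the arm, as the interface text tells. Its arguments: {"type":"object","properties":{"plan":{"type":"array","items":{"type":"array","items":{"type":"number"}}},"fingers":{"type":"number"}},"required":["plan"]}

```bash
mkdir -p pics; cat > h.py <<'E'
from station import get_state, viewer, ctrl, boxes_of, spot_point
import numpy as np, cv2
def w(cam,c): 
    T=np.array(viewer.camera_model(cam)["T"]); return (T@np.r_[c,1])[:3]
def px(cam,P):
    m=viewer.camera_model(cam);T=np.linalg.inv(np.array(m["T"]));p=(T@np.r_[P,1])[:3]
    K=np.array([[m["fx"],0,m["cx"]],[0,m["fy"],m["cy"]],[0,0,1]])
    return cv2.projectPoints(p[None],np.zeros(3),np.zeros(3),K,np.array(m["dist_coeffs"]))[0].ravel()
def ray(cam,uv,z):
    m=viewer.camera_model(cam);T=np.array(m["T"]);K=np.array([[m["fx"],0,m["cx"]],[0,m["fy"],m["cy"]],[0,0,1]])
    d=cv2.undistortPoints(np.array([[uv]],float),K,np.array(m["dist_coeffs"])).ravel()
    d=T[:3,:3]@np.r_[d,1];o=T[:3,3]; return o+d*(z-o[2])/d[2]
def spots(cam,names,f=spot_point):
    for n in names:
        for d in f(cam,n)[:4]:
            P=w(cam,d["centre"]); print(cam,n,round(d["p"],2),P.round(3),px(cam,P).round())
E
python3 - <<'E'
from h import *
for c in ("scene","side"):
    cv2.imwrite(f"pics/{c}0.png",viewer.grab_frame(c))
    spots(c,["cone_cutter","flat_cutter","ball_cutter","bit_stand","chuck_seat","sleeve_handle","chuck"])
s=get_state();print(s["time_s"],s["tool_pos"],s["ee_rot"],ctrl.tip_reach)
E
```

```text
scene cone_cutter 0.72 [0.508 0.258 0.002] [252. 277.]
scene flat_cutter 0.7 [0.502 0.192 0.003] [274. 264.]
scene ball_cutter 0.73 [0.51  0.325 0.01 ] [227. 289.]
scene bit_stand 0.59 [0.51  0.261 0.002] [250. 277.]
scene chuck_seat 0.95 [ 0.583 -0.176  0.015] [346. 192.]
scene chuck_seat 0.88 [ 0.601 -0.371  0.014] [379. 169.]
scene sleeve_handle 0.73 [ 0.486 -0.198  0.093] [377. 178.]
scene sleeve_handle 0.7 [ 0.526 -0.424  0.088] [408. 151.]
scene chuck 0.67 [ 0.583 -0.176 -0.002] [346. 196.]
side ball_cutter 0.8 [0.511 0.327 0.007] [327. 327.]
side bit_stand 0.73 [0.503 0.261 0.001] [332. 305.]
side chuck_seat 0.78 [ 0.583 -0.178  0.013] [308. 203.]
side chuck_seat 0.63 [ 0.6   -0.37   0.014] [307. 179.]
side sleeve_handle 0.8 [ 0.49  -0.201  0.094] [341. 173.]
side sleeve_handle 0.7 [ 0.518 -0.423  0.091] [333. 152.]
side chuck 0.97 [ 0.597 -0.37   0.   ] [308. 183.]
side chuck 0.83 [ 0.581 -0.174 -0.003] [308. 209.]
side chuck 0.69 [ 0.581 -0.176  0.011] [308. 204.]
0.8 [ 0.13594692 -0.53291115  0.22444156] [-3.14156613e+00 -6.05489592e-06  2.49796666e-01] 0.019
```

View pics/scene0.png

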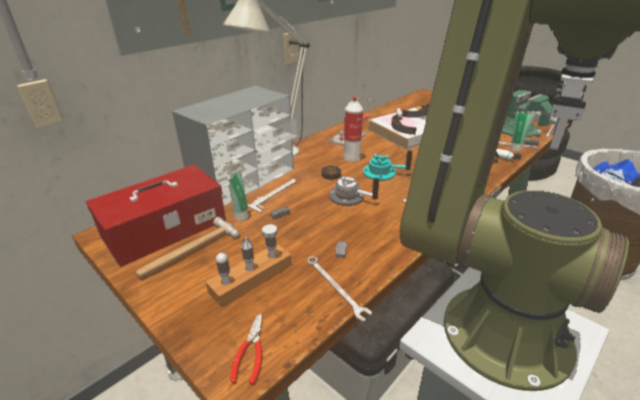

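View pics/side0.png

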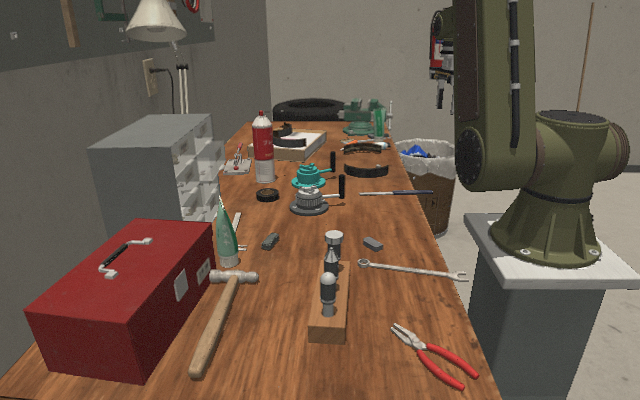

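The scene shows the stand with three cutters: ball at (223,265), cone at (248,250) and flat at (270,237). There are two chuck-shaped things, a grey steel one with a black grip at (346,190) and a teal one at (379,165). The grey one fits the description and the teal one is the look-alike. One crop will confirm both the chuck and the cutter.

```bash
python3 - <<'E'
import cv2,numpy as np
a=cv2.imread("pics/scene0.png")
f=lambda r:cv2.resize(r,(400,400),interpolation=cv2.INTER_CUBIC)
cv2.imwrite("pics/crop.png",np.hstack([f(a[140:220,325:425][:, :100]),f(a[215:305,205:295])]))
E
```

```text
(no output)
```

View pics/crop.png

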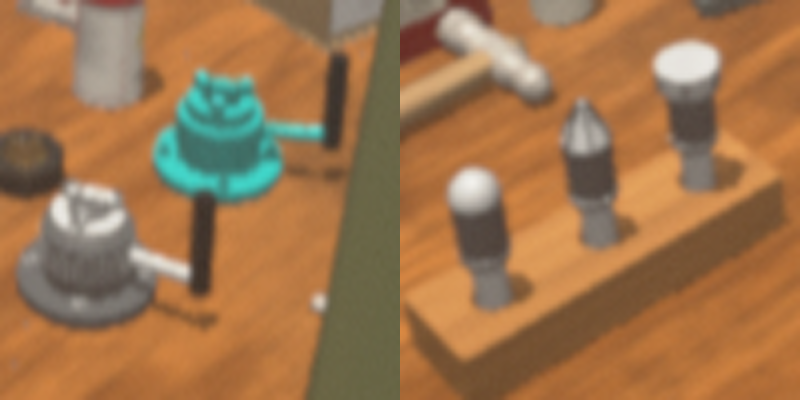

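>>> play_rows --pt "0 0 -0.5 -9.5" --pt "0 0 -0.5 -9.5" --pt "0 0 -0.5 -9.5" --pt "0 0 -0.5 -9.5" --pt "0 0 0 -9.5" --pt "0 0 0 -9.5" --pt "0 0 0 -9.5" --pt "0 0 0 -9.2" --fingers 0

```text
time_s: 1.8
tool_pos: [0.1359, -0.5329, 0.2444]
ee_rot: [3.142, -0.0, 1.576]
force: [-1.0, 0.2, -0.8]
opening: 0.0942
grasp_force: 0.0
```

The crop confirms both: the grey steel chuck (left, lower) is the one meant, and the cone cutter stands in the middle hole.

>>> play_rows --pt "4 4 0 0" --pt "4 4 0 0" --pt "4 4 0 0" --pt "4 4 0 0" --pt "4 4 0 0" --pt "4 4 0 0" --pt "4 4 0 0" --pt "4 4 0 0" --pt "4 4 0 0" --pt "5 0 0 0"

```text
time_s: 3.05
tool_pos: [0.4973, -0.1212, 0.2438]
ee_rot: [-3.141, -0.0, 1.572]
force: [0.9, -0.1, -0.2]
opening: 0.0935
grasp_force: 0.0
```

>>> play_rows --pt "5 0 0 0" --pt "5 0 0 0" --pt "5 0 0 0" --pt "5 0 0 0" --pt "5 0 0 0" --pt "5 0 0 0" --pt "4 0 0 0" --pt "0 0 0 0" --pt "0 0 0 0"

```text
time_s: 4.18
tool_pos: [0.4958, 0.2167, 0.2444]
ee_rot: [-3.141, 0.0, 1.571]
force: [-0.1, -0.9, 0.1]
opening: 0.0939
grasp_force: 0.0
```

```bash
python3 - <<'E'
from h import *
s=get_state();print(s["time_s"],s["tool_pos"],s["ee_rot"])
cv2.imwrite("pics/w1.png",viewer.grab_frame("wrist"))
spots("wrist",["cone_cutter","flat_cutter","ball_cutter","bit_stand"])
spots("wrist",["cone_cutter"],boxes_of)
E
```

```text
4.175 [0.4957806  0.21668979 0.24436967] [-3.14144585e+00  2.46119339e-04  1.57107610e+00]
wrist cone_cutter 0.92 [0.506 0.258 0.004] [328. 132.]
wrist flat_cutter 0.82 [0.504 0.196 0.004] [326. 184.]
wrist ball_cutter 0.8 [0.513 0.32  0.006] [335.  76.]
wrist bit_stand 0.57 [0.504 0.258 0.002] [326. 132.]
wrist cone_cutter 0.57 [0.505 0.26  0.104] [330. 141.]
wrist cone_cutter 0.48 [ 0.581 -0.129  0.004] [376. 395.]
```

View pics/w1.png

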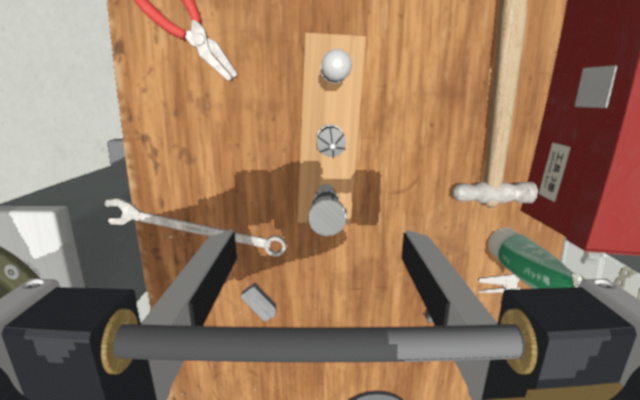

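The wrist view shows the cone tip at about (332,146), the ball at (336,66) and the flat cutter at (326,214). Nothing stands between the fingers' closing line and the cone cutter.

```bash
python3 - <<'E'
from h import *
print(ray("wrist",(332,146),.124), ray("wrist",(336,66),.115),ray("wrist",(326,214),.116))
E
```

```text
[0.50622353 0.25847482 0.124     ] [0.50923645 0.3213011  0.115     ] [0.50178828 0.19723043 0.116     ]
```

>>> play_rows --pt "2.1 0.5 0 0" --pt "2.1 0.5 0 0" --pt "0 0 4 0" --pt "0 0 4 0" --pt "0 0 4 0" --pt "0 0 2.5 0" --pt "0 0 1.3 0" --pt "0 0 0 0"

```text
time_s: 5.48
tool_pos: [0.5058, 0.259, 0.0863]
ee_rot: [-3.141, 0.0, 1.571]
force: [0.4, 0.2, 0.0]
opening: 0.094
grasp_force: 0.0
```

>>> play_rows --pt "0 0 0 0" --pt "0 0 0 0" --pt "0 0 0 0" --pt "0 0 0 0" --pt "0 0 0 0" --pt "0 0 0 0" --pt "0 0 0 0" --pt "0 0 0 0" --fingers 1

```text
time_s: 6.48
tool_pos: [0.5058, 0.2592, 0.0864]
ee_rot: [-3.142, 0.0, 1.571]
force: [-0.1, 0.1, 0.0]
opening: 0.0256
grasp_force: 30.0
```

>>> play_rows --pt "0 0 -2 0" --pt "0 0 -4 0" --pt "0 0 -5 0" --pt "0 0 -5 0" --pt "0 0 0 0"

```text
time_s: 7.1
tool_pos: [0.5067, 0.2596, 0.25]
ee_rot: [3.136, -0.003, 1.571]
force: [1.0, -0.1, -2.0]
opening: 0.0255
grasp_force: 30.0
```

```bash
python3 - <<'E'
from h import *
print(ray("side",(265,183),0),ray("scene",(352,159),0),ray("side",(261,112),.2))
E
```

```text
[ 0.7398671  -0.36695804  0.        ] [ 7.34665260e-01 -3.84029560e-01  1.11022302e-16] [ 0.77160524 -0.53799189  0.2       ]
```

>>> play_rows --pt "-4.9 0.7 0 0" --pt "-4.9 0.7 0 0" --pt "-4.9 0.7 0 0" --pt "-4.9 0.7 0 0" --pt "-4.9 0.7 0 0" --pt "-4.9 0.7 0 0" --pt "-4.9 0.7 0 0" --pt "-4.9 0.7 0 0" --pt "-4.9 0.7 0 0" --pt "-4.9 0.7 0 0"

```text
time_s: 8.35
tool_pos: [0.5755, -0.2323, 0.2444]
ee_rot: [-3.139, -0.001, 1.571]
force: [0.7, 0.9, -1.4]
opening: 0.0255
grasp_force: 30.0
```

>>> play_rows --pt "0 0 0 0" --pt "0 0 0 0" --pt "0 0 0 0"

```text
time_s: 8.72
tool_pos: [0.5759, -0.2297, 0.246]
ee_rot: [-3.141, -0.0, 1.572]
force: [-0.4, 0.3, -1.9]
opening: 0.0254
grasp_force: 30.0
```

```bash
python3 - <<'E'
from h import *
s=get_state();print(s["time_s"],s["tool_pos"],s["ee_rot"])
cv2.imwrite("pics/w2.png",viewer.grab_frame("wrist"))
spots("wrist",["chuck_seat","sleeve_handle","cone_cutter","chuck"])
cv2.imwrite("pics/s2.png",viewer.grab_frame("side"))
spots("side",["chuck_seat","sleeve_handle","cone_cutter"])
E
```

```text
8.725 [ 0.57588272 -0.22972915  0.24603967] [-3.14102025e+00 -4.16697650e-04  1.57219209e+00]
wrist chuck_seat 0.95 [ 0.586 -0.178  0.009] [328. 124.]
wrist sleeve_handle 0.78 [ 0.487 -0.199  0.093] [223. 153.]
wrist cone_cutter 0.78 [ 0.578 -0.234  0.164] [322. 215.]
wrist chuck 0.62 [ 0.582 -0.179  0.001] [325. 123.]
side chuck_seat 0.77 [ 0.581 -0.176  0.017] [308. 202.]
side chuck_seat 0.64 [ 0.599 -0.371  0.016] [308. 178.]
side sleeve_handle 0.85 [ 0.517 -0.424  0.089] [333. 152.]
side sleeve_handle 0.69 [ 0.489 -0.2    0.095] [341. 174.]
side cone_cutter 0.55 [ 0.578 -0.233  0.169] [310. 144.]
side cone_cutter 0.37 [0.51  0.323 0.005] [327. 327.]
```

View pics/w2.png

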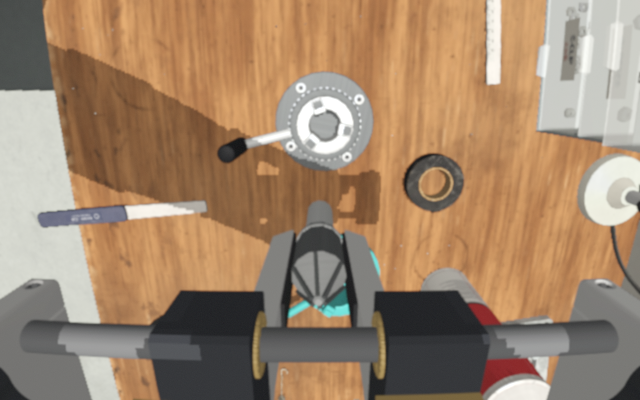

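The wrist view shows the grey chuck with its flange centre at about (324,120), the lever grip at (232,150), and the cutter held upright in the fingers.

```bash
python3 - <<'E'
from h import *
print(ray("wrist",(324,120),.008),ray("wrist",(324,120.5),.054),ray("wrist",(232,150),.092))
E
```

```text
[ 0.58131686 -0.17510236  0.008     ] [ 0.58061661 -0.17280602  0.054     ] [ 0.4954985  -0.19685707  0.092     ]
```

>>> play_rows --pt "2.6 0.3 0 0" --pt "2.7 0.4 0 0" --pt "0 0 3 0" --pt "0 0 4 0" --pt "0 0 1.5 0" --pt "0 0 0 0" --pt "0 0 0 0"

```text
time_s: 10.05
tool_pos: [0.5835, -0.1781, 0.1631]
ee_rot: [3.139, 0.001, 1.571]
force: [0.1, -0.3, -1.7]
opening: 0.0256
grasp_force: 30.0
```

```bash
python3 - <<'E'
from h import *
s=get_state();print(s["time_s"],s["tool_pos"])
a=viewer.grab_frame("wrist");b=viewer.grab_frame("side");c=viewer.grab_frame("scene")
f=lambda r,w:cv2.resize(r,(w,400),interpolation=cv2.INTER_CUBIC)
cv2.imwrite("pics/p3.png",np.hstack([f(b[120:230,250:360],400),f(c[120:220,300:400],400)]))
P=s["tool_pos"]-[0,0,.0804]; print(px("side",P),px("side",[.5825,-.1765,.063]),px("scene",P),px("scene",[.5825,-.1765,.063]))
spots("wrist",["chuck_seat","cone_cutter"])
E
```

```text
10.05 [ 0.58351664 -0.17814135  0.16313221]
[307.07246091 180.03190717] [307.55402843 186.89413587] [347.24413816 172.66747574] [346.98178799 178.57265732]
wrist chuck_seat 0.91 [ 0.582 -0.179  0.009] [318. 187.]
wrist cone_cutter 0.86 [ 0.582 -0.18   0.077] [317. 211.]
wrist cone_cutter 0.57 [ 0.487 -0.198  0.089] [189. 239.]
```

View pics/p3.png

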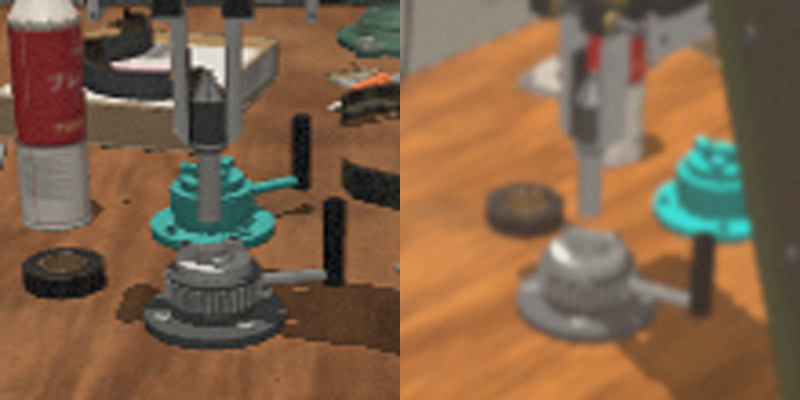

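Both views show the shank centred over the grey chuck's bore, so I'll lower it.

>>> play_rows --pt "0 0 1 0" --pt "0 0 1 0" --pt "0 0 1 0" --pt "0 0 1 0" --pt "0 0 0.5 0" --pt "0 0 0 0"

```text
time_s: 11.05
tool_pos: [0.5828, -0.1778, 0.1161]
ee_rot: [-3.141, -0.0, 1.571]
force: [0.4, -0.6, -2.9]
opening: 0.0257
grasp_force: 30.0
```

>>> play_rows --pt "0 0 0.7 0" --pt "0 0 0.7 0" --pt "0 0 0.5 0" --pt "0 0 0.1 0" --pt "0 0 0 0" --pt "0 0 0 0"

```text
time_s: 11.8
tool_pos: [0.583, -0.1779, 0.0967]
ee_rot: [3.141, 0.0, 1.571]
force: [-0.5, 0.0, -1.9]
opening: 0.0253
grasp_force: 30.0
```

>>> play_rows --pt "0 0 0.1 0" --pt "0 0 0.1 0" --pt "0 0 0 0"

```text
time_s: 12.18
tool_pos: [0.5829, -0.1778, 0.0945]
ee_rot: [3.142, 0.0, 1.571]
force: [0.0, -0.0, -2.0]
opening: 0.0256
grasp_force: 30.0
```

>>> play_rows --pt "0 0 0 0" --pt "0 0 0 0" --pt "0 0 0 0" --pt "0 0 0 0" --pt "0 0 0 0" --pt "0 0 0 0" --pt "0 0 0 0" --pt "0 0 0 0" --fingers 0

```text
time_s: 13.18
tool_pos: [0.5829, -0.1778, 0.0945]
ee_rot: [3.142, -0.0, 1.571]
force: [1.6, -0.2, -0.4]
opening: 0.094
grasp_force: 0.0
```

>>> play_rows --pt "0 0 -2 0" --pt "0 0 -4 0" --pt "0 0 -4 0" --pt "0 0 -3 0" --pt "0 0 0 0"

```text
time_s: 13.8
tool_pos: [0.5836, -0.1781, 0.2268]
ee_rot: [3.138, 0.001, 1.571]
force: [0.2, 0.7, -0.0]
opening: 0.0939
grasp_force: 0.0
```

```bash
python3 - <<'E'
from h import *
s=get_state();print(s["time_s"],s["tool_pos"])
a=viewer.grab_frame("wrist");b=viewer.grab_frame("side")
cv2.imwrite("pics/p4.png",np.hstack([a[100:400,120:520],cv2.resize(b[120:230,250:397],(400,300),interpolation=cv2.INTER_CUBIC)]))
spots("wrist",["chuck_seat","cone_cutter","sleeve_handle"])
spots("side",["chuck_seat","cone_cutter","sleeve_handle"])
E
```

```text
13.8 [ 0.58356254 -0.178063    0.22681516]
wrist chuck_seat 0.98 [ 0.583 -0.177  0.007] [320. 172.]
wrist chuck_seat 0.83 [ 0.595 -0.369  0.007] [329. 319.]
wrist cone_cutter 0.73 [ 0.579 -0.177  0.006] [317. 171.]
wrist cone_cutter 0.21 [ 0.487 -0.196  0.089] [215. 211.]
wrist sleeve_handle 0.97 [ 0.487 -0.201  0.088] [215. 216.]
wrist sleeve_handle 0.54 [ 0.583 -0.179  0.005] [320. 173.]
side chuck_seat 0.94 [ 0.599 -0.37   0.014] [307. 179.]
side chuck_seat 0.7 [ 0.581 -0.181  0.016] [309. 202.]
side sleeve_handle 0.88 [ 0.493 -0.2    0.095] [340. 174.]
side sleeve_handle 0.5 [ 0.519 -0.427  0.09 ] [332. 152.]
```

View pics/p4.png

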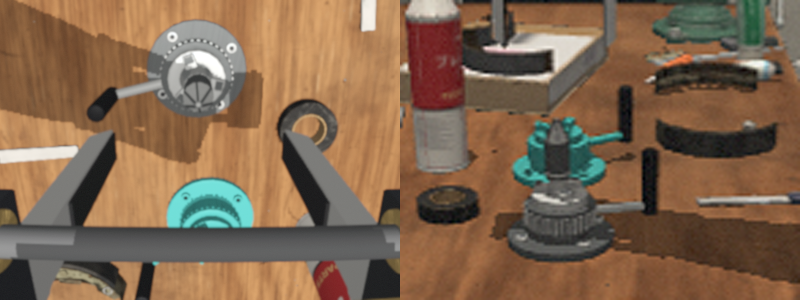

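The cutter stands upright in the grey chuck, with its tip at about (320,180) in the wrist view. Next is the lever: I'll turn the tool so its closing line lies along the grip's path, then pinch.

>>> play_rows --pt "-1.1 -4.7 0 0" --pt "-1.0 -4.7 0 0" --pt "0 0 0 -10.3" --pt "0 0 0 -10.3" --pt "0 0 0 -10.3" --pt "0 0 0 -10.3" --pt "0 0 0 -10.3" --pt "0 0 0 -10.3" --pt "0 0 0 -10.3" --pt "0 0 0 -10.3"

```text
time_s: 15.45
tool_pos: [0.4889, -0.1988, 0.2242]
ee_rot: [3.141, -0.0, 3.015]
force: [1.0, -0.2, 0.5]
opening: 0.094
grasp_force: 0.0
```

>>> play_rows --pt "0 0 0 -10.3" --pt "0 0 0 -10.3" --pt "0 0 0 0" --pt "0 0 0 0"

```text
time_s: 15.95
tool_pos: [0.4889, -0.1988, 0.2243]
ee_rot: [3.141, -0.0, -2.919]
force: [-0.3, -0.9, 0.6]
opening: 0.094
grasp_force: 0.0
```

```bash
python3 - <<'E'
from h import *
s=get_state();print(s["time_s"],s["tool_pos"],s["ee_rot"],s["joint_positions"])
a=viewer.grab_frame("wrist");b=viewer.grab_frame("scene")
cv2.imwrite("pics/p5.png",a)
spots("wrist",["chuck_seat","sleeve_handle"])
spots("scene",["chuck_seat","sleeve_handle"])
print(viewer.camera_model("wrist")["T"])
E
```

```text
15.95 [ 0.488856   -0.19882674  0.22432621] [ 3.14144458e+00 -1.53929154e-04 -2.91858795e+00] [-4.55701271e-01  2.50559280e-01  1.58408812e+00  1.92921968e-05
  1.30715803e+00 -2.24950731e+00]
wrist chuck_seat 0.81 [ 0.599 -0.371  0.012] [156. 231.]
wrist chuck_seat 0.71 [ 0.584 -0.18   0.011] [317. 253.]
wrist sleeve_handle 0.71 [ 0.514 -0.418  0.09 ] [ 76. 167.]
wrist sleeve_handle 0.68 [ 0.58 -0.18  0.01] [317. 250.]
wrist sleeve_handle 0.58 [ 0.49  -0.2    0.091] [318. 194.]
scene chuck_seat 0.92 [ 0.584 -0.177  0.016] [346. 191.]
scene chuck_seat 0.82 [ 0.604 -0.369  0.014] [378. 169.]
scene sleeve_handle 0.91 [ 0.49  -0.199  0.09 ] [376. 178.]
[[-2.24073739e-01  9.36903825e-01  2.68332224e-01  4.09976369e-01]
 [ 9.74572180e-01  2.15368036e-01  6.18520430e-02 -2.17361667e-01]
 [ 1.59231564e-04  2.75368539e-01 -9.61338724e-01  3.84692588e-01]
 [ 0.00000000e+00  0.00000000e+00  0.00000000e+00  1.00000000e+00]]
```

View pics/p5.png

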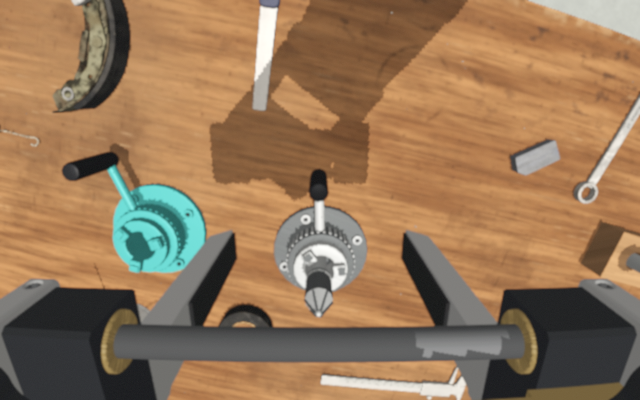

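The grey chuck's grip at (318,185) lies midway between the open fingers. Next: descend and pinch it.

>>> play_rows --pt "0 0 4 0" --pt "0 0 4 0" --pt "0 0 4 0" --pt "0 0 2 0" --pt "0 0 0.6 0" --pt "0 0 0 0"

```text
time_s: 17.0
tool_pos: [0.4891, -0.1989, 0.0789]
ee_rot: [-3.141, 0.0, -2.915]
force: [-0.6, -0.5, 0.7]
opening: 0.0938
grasp_force: 0.0
```

>>> play_rows --pt "0 0 0 0" --pt "0 0 0 0" --pt "0 0 0 0" --pt "0 0 0 0" --pt "0 0 0 0" --pt "0 0 0 0" --pt "0 0 0 0" --pt "0 0 0 0" --fingers 1

```text
time_s: 18.0
tool_pos: [0.4889, -0.1989, 0.0784]
ee_rot: [3.142, -0.0, -2.914]
force: [-1.0, 0.1, -0.4]
opening: 0.0176
grasp_force: 26.1
```

>>> play_rows --pt "-0.04 0.83 0 5" --pt "-0.04 0.83 0 5" --pt "-0.04 0.83 0 5" --pt "-0.04 0.83 0 5" --pt "0 0 0 0" --pt "0 0 0 0"

```text
time_s: 18.75
tool_pos: [0.4868, -0.1655, 0.0784]
ee_rot: [3.141, -0.002, 3.021]
force: [-5.0, 3.3, 4.5]
opening: 0.0171
grasp_force: 30.0
```

>>> play_rows --pt "-0.04 0.83 0 5" --pt "-0.04 0.83 0 5" --pt "-0.04 0.83 0 5" --pt "-0.04 0.83 0 5" --pt "-0.04 0.83 0 5" --pt "-0.04 0.83 0 5" --pt "0 0 0 0"

```text
time_s: 19.62
tool_pos: [0.5052, -0.1191, 0.0784]
ee_rot: [-3.142, -0.003, 2.497]
force: [-9.3, 8.3, 7.7]
opening: 0.0177
grasp_force: 30.0
```

>>> play_rows --pt "0.1 0 0 0" --pt "0 0 0 0"

```text
time_s: 19.88
tool_pos: [0.505, -0.1192, 0.0784]
ee_rot: [3.141, -0.001, 2.497]
force: [-3.6, 4.1, 3.4]
opening: 0.0175
grasp_force: 30.0
```

>>> play_rows --pt "0.03 0.5 0 3" --pt "0.01 0.5 0 3" --pt "0.01 0.5 0 3" --pt "0 0 0 0" --pt "0 0 0 0"

```text
time_s: 20.5
tool_pos: [0.5146, -0.108, 0.0785]
ee_rot: [3.141, 0.001, 2.34]
force: [2.4, -0.5, -0.9]
opening: 0.0171
grasp_force: 30.0
```

>>> play_rows --pt "-0.01 0.5 0 3" --pt "-0.01 0.5 0 3" --pt "-0.01 0.5 0 3" --pt "0 0 0 0" --pt "0 0 0 0"

```text
time_s: 21.12
tool_pos: [0.5258, -0.0986, 0.0785]
ee_rot: [-3.141, 0.0, 2.183]
force: [-1.3, -4.5, 0.0]
opening: 0.0171
grasp_force: 30.0
```

>>> play_rows --pt "-0.01 0.33 0 2" --pt "-0.01 0.33 0 2" --pt "0 0 0 0" --pt "0 0 0 0"

```text
time_s: 21.62
tool_pos: [0.5311, -0.095, 0.0784]
ee_rot: [-3.141, -0.0, 2.113]
force: [-2.8, -4.1, 1.8]
opening: 0.0173
grasp_force: 30.0
```

>>> play_rows --pt "-0.01 0.33 0 2" --pt "-0.01 0.33 0 2" --pt "0 0 0 0" --pt "0 0 0 0"

```text
time_s: 22.12
tool_pos: [0.5366, -0.0918, 0.0784]
ee_rot: [-3.14, -0.001, 2.043]
force: [-5.6, -3.8, 2.7]
opening: 0.0174
grasp_force: 30.0
```

>>> play_rows --pt "-0.01 0.33 0 2" --pt "0 0 0 0" --pt "0 0 0 0"

```text
time_s: 22.5
tool_pos: [0.5395, -0.0904, 0.0784]
ee_rot: [-3.14, -0.001, 2.008]
force: [-8.9, -3.7, 4.0]
opening: 0.0172
grasp_force: 30.0
```

>>> play_rows --pt "0 0.25 0 1.5" --pt "0 0 0 0" --pt "0 0 0 0" --pt "0 0 0 0"

```text
time_s: 23.0
tool_pos: [0.5416, -0.0893, 0.0784]
ee_rot: [-3.139, -0.001, 1.982]
force: [-8.6, -3.3, 4.8]
opening: 0.0176
grasp_force: 30.0
```

>>> play_rows --pt "0 0.25 0 1.5" --pt "0 0 0 0" --pt "0 0 0 0" --pt "0 0 0 0"

```text
time_s: 23.5
tool_pos: [0.5438, -0.0884, 0.0784]
ee_rot: [-3.139, -0.001, 1.956]
force: [-9.4, -2.8, 5.8]
opening: 0.0178
grasp_force: 30.0
```

>>> play_rows --pt "0 0.33 0 2" --pt "0 0 0 0" --pt "0 0 0 0" --pt "0 0 0 0"

```text
time_s: 24.0
tool_pos: [0.5468, -0.0871, 0.0784]
ee_rot: [-3.139, -0.001, 1.921]
force: [-9.4, -4.4, 5.8]
opening: 0.0173
grasp_force: 30.0
```

>>> play_rows --pt "0 0 0 0" --pt "0 0 0 0" --pt "0 0 0 0" --pt "0 0 0 0" --pt "0 0 0 0" --pt "0 0 0 0" --pt "0 0 0 0" --fingers 0

```text
time_s: 24.88
tool_pos: [0.5481, -0.0866, 0.0785]
ee_rot: [3.141, -0.0, 1.92]
force: [-0.3, 0.2, 1.0]
opening: 0.084
grasp_force: 0.0
```

>>> play_rows --pt "0 0 -3 0" --pt "0 0 -4 0" --pt "0 0 -4 0" --pt "0 0 -4 0" --pt "0 0 0 0" --pt "0 0 0 0"

```text
time_s: 25.62
tool_pos: [0.5477, -0.0866, 0.2276]
ee_rot: [-3.141, -0.001, 1.92]
force: [-0.9, -0.2, 0.1]
opening: 0.0942
grasp_force: 0.0
```

```bash
python3 - <<'E'
from h import *
s=get_state();print(s["time_s"],s["tool_pos"],s["force"])
a=viewer.grab_frame("wrist");b=viewer.grab_frame("side")
cv2.imwrite("pics/p6.png",np.hstack([a[100:400,120:520],cv2.resize(b[120:230,250:397],(400,300),interpolation=cv2.INTER_CUBIC)]))
spots("wrist",["chuck_seat","sleeve_handle","cone_cutter"])
spots("side",["sleeve_handle","flat_cutter","ball_cutter"])
E
```

```text
25.625 [ 0.54767073 -0.08658195  0.22757598] [-0.89329417 -0.18681109  0.08057623]
wrist chuck_seat 0.93 [ 0.599 -0.369  0.01 ] [284. 375.]
wrist chuck_seat 0.83 [ 0.584 -0.179  0.009] [321. 253.]
wrist sleeve_handle 0.92 [ 0.515 -0.102  0.091] [280. 195.]
wrist cone_cutter 0.62 [ 0.583 -0.179  0.012] [321. 254.]
wrist cone_cutter 0.23 [ 0.517 -0.104  0.093] [281. 197.]
side sleeve_handle 0.74 [ 0.515 -0.424  0.09 ] [334. 152.]
side sleeve_handle 0.69 [ 0.524 -0.106  0.092] [328. 187.]
side flat_cutter 0.83 [0.504 0.197 0.008] [333. 282.]
side ball_cutter 0.94 [0.512 0.323 0.005] [326. 326.]
```

View pics/p6.png

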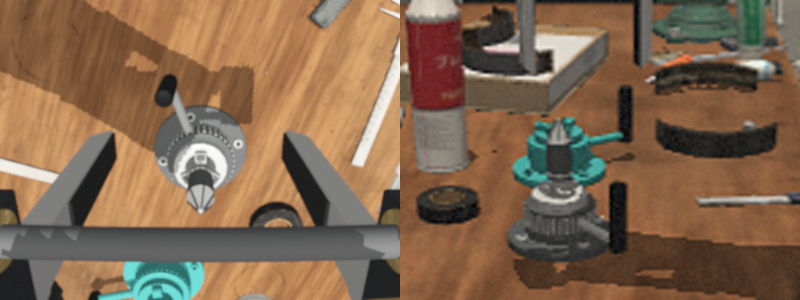

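The other cutters are untouched and the cone cutter is upright. But the lever grip sits at about (285,190), lagging some 20° behind where I let go, so it sprang or was pushed back when the fingers opened. I'll push it again with one finger straddling the grip, then ease back slowly.

>>> play_rows --pt "0 0 0 -9.5" --pt "0 0 0 -9.5" --pt "0.3 -1.5 0 0" --pt "0 -1.5 0 0" --pt "0 0 0 0" --pt "0 0 0 0" --fingers 0.45

```text
time_s: 26.78
tool_pos: [0.5227, -0.1035, 0.2287]
ee_rot: [3.141, 0.0, 2.25]
force: [0.2, -0.3, 0.1]
opening: 0.0516
grasp_force: 0.0
```

```bash
python3 - <<'E'
from h import *
s=get_state();print(s["time_s"],s["tool_pos"],s["ee_rot"],s["opening"])
a=viewer.grab_frame("wrist")
spots("wrist",["sleeve_handle"]);b=viewer.grab_frame("scene");spots("scene",["sleeve_handle"])
x=s["ee_rot"][2];t=s["tool_pos"][:2]
for d in spot_point("wrist","sleeve_handle"):
    v=w("wrist",d["centre"])[:2]-t; print(np.cos(x)*v[0]+np.sin(x)*v[1],np.sin(x)*v[0]-np.cos(x)*v[1])
E
```

```text
26.775 [ 0.5227183  -0.10353832  0.22865159] [3.14130516e+00 2.92283443e-04 2.25012012e+00] 0.05162890009375963
wrist sleeve_handle 0.86 [ 0.521 -0.107  0.09 ] [316. 193.]
scene sleeve_handle 0.68 [ 0.516 -0.104  0.093] [348. 187.]
scene sleeve_handle 0.62 [0.512 0.325 0.01 ] [227. 289.]
-0.0018568131720818953 -0.003202371262010631
```

>>> play_rows --pt "0 0 4 0" --pt "0 0 4 0" --pt "0 0 4 0" --pt "0 0 2 0" --pt "0 0 1 0" --pt "0 0 0 0"

```text
time_s: 27.78
tool_pos: [0.5228, -0.1033, 0.0784]
ee_rot: [-3.141, -0.0, 2.252]
force: [-0.4, 0.3, -0.2]
opening: 0.0518
grasp_force: 0.0
```

>>> play_rows --pt "0 0.5 0 3" --pt "0 0.5 0 3" --pt "0 0.5 0 3" --pt "0 0 0 0"

```text
time_s: 28.28
tool_pos: [0.5354, -0.0946, 0.0795]
ee_rot: [3.14, 0.001, 2.095]
force: [0.3, -0.3, -0.2]
opening: 0.0514
grasp_force: 0.1
```

>>> play_rows --pt "-0.02 0.5 0 3" --pt "-0.02 0.5 0 3" --pt "0 0 0 0" --pt "0 0 0 0"

```text
time_s: 28.78
tool_pos: [0.5438, -0.0904, 0.079]
ee_rot: [3.141, 0.0, 1.991]
force: [-3.5, -2.3, 4.0]
opening: 0.052
grasp_force: 2.0
```

>>> play_rows --pt "-0.02 0.5 0 3" --pt "-0.02 0.5 0 3" --pt "0 0 0 0" --pt "0 0 0 0"

```text
time_s: 29.28
tool_pos: [0.5529, -0.0869, 0.0788]
ee_rot: [-3.141, 0.0, 1.886]
force: [-5.4, -1.7, 5.0]
opening: 0.0518
grasp_force: 3.1
```

>>> play_rows --pt "-0.02 0.5 0 3" --pt "0 0 0 0" --pt "0 0 0 0"

```text
time_s: 29.65
tool_pos: [0.5574, -0.0856, 0.0788]
ee_rot: [-3.14, -0.0, 1.834]
force: [-8.6, -3.3, 5.8]
opening: 0.052
grasp_force: 4.3
```

>>> play_rows --pt "-0.02 0.5 0 3" --pt "0 0 0 0" --pt "0 0 0 0"

```text
time_s: 30.02
tool_pos: [0.5621, -0.0845, 0.0788]
ee_rot: [-3.14, -0.0, 1.781]
force: [-9.6, -2.8, 7.3]
opening: 0.0516
grasp_force: 5.1
```

>>> play_rows --pt "-0.02 0.4 0 2.5" --pt "0 0 0 0" --pt "0 0 0 0"

```text
time_s: 30.4
tool_pos: [0.5658, -0.0839, 0.0788]
ee_rot: [-3.139, -0.0, 1.738]
force: [-12.9, -3.4, 8.9]
opening: 0.0519
grasp_force: 6.1
```

>>> play_rows --pt "0 -0.1 0 -0.6" --pt "0 -0.1 0 -0.6" --pt "0 -0.1 0 -0.6" --pt "0 -0.1 0 -0.6" --pt "0 -0.1 0 -0.6"

```text
time_s: 31.02
tool_pos: [0.5612, -0.0848, 0.0788]
ee_rot: [-3.14, -0.0, 1.79]
force: [-8.2, -2.1, 6.5]
opening: 0.0519
grasp_force: 4.5
```

>>> play_rows --pt "0 -0.1 0 -0.6" --pt "0 -0.1 0 -0.6" --pt "0 -0.1 0 -0.6" --pt "0 -0.1 0 -0.6" --pt "0 -0.1 0 -0.6"

```text
time_s: 31.65
tool_pos: [0.5565, -0.0859, 0.0788]
ee_rot: [-3.141, -0.0, 1.843]
force: [-7.7, -2.7, 5.8]
opening: 0.052
grasp_force: 3.8
```

>>> play_rows --pt "0 -0.1 0 -0.6" --pt "0 -0.1 0 -0.6" --pt "0 -0.1 0 -0.6" --pt "0 -0.1 0 -0.6" --pt "0 -0.1 0 -0.6"

```text
time_s: 32.28
tool_pos: [0.5519, -0.0873, 0.0788]
ee_rot: [-3.141, -0.0, 1.895]
force: [-5.5, -0.8, 5.7]
opening: 0.0516
grasp_force: 3.0
```

>>> play_rows --pt "0 -0.1 0 -0.6" --pt "0 -0.1 0 -0.6" --pt "0 -0.1 0 -0.6" --pt "0 -0.1 0 -0.6" --pt "0 -0.1 0 -0.6"

```text
time_s: 32.9
tool_pos: [0.5475, -0.0889, 0.0787]
ee_rot: [-3.142, 0.0, 1.947]
force: [-4.9, -0.4, 4.6]
opening: 0.0519
grasp_force: 2.2
```

>>> play_rows --pt "0 -0.33 0 -2" --pt "0 -0.33 0 -2" --pt "0 -0.33 0 -2" --pt "0 -0.33 0 -2" --pt "0 -0.33 0 -2" --pt "0 0 0 0"

```text
time_s: 33.65
tool_pos: [0.5329, -0.0959, 0.0785]
ee_rot: [3.141, 0.0, 2.121]
force: [1.0, 0.3, -0.8]
opening: 0.0515
grasp_force: 0.0
```

```bash
python3 - <<'E'
from h import *
s=get_state();print(s["time_s"],s["tool_pos"],s["ee_rot"],s["opening"],s["grasp_force"])
a=viewer.grab_frame("wrist");b=viewer.grab_frame("side")
cv2.imwrite("pics/p7.png",np.hstack([a[100:400,120:520],cv2.resize(b[120:230,250:397],(400,300),interpolation=cv2.INTER_CUBIC)]))
spots("wrist",["sleeve_handle","cone_cutter"]); spots("side",["sleeve_handle"])
E
```

```text
33.65 [ 0.53289515 -0.09587299  0.07848476] [3.14085998e+00 2.34732569e-04 2.12080203e+00] 0.05149528499604628 0.0
wrist sleeve_handle 0.83 [ 0.52  -0.102  0.095] [290. 274.]
side sleeve_handle 0.94 [ 0.524 -0.105  0.094] [328. 186.]
```

View pics/p7.png

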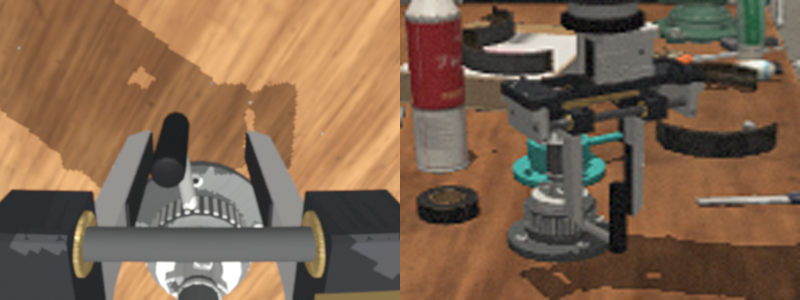

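The grip stands where it was at about 130° (side view (328,186)) with no force on the fingers. So the sleeve is clamped, and the springy motion was only the fingers yielding. Centring, lifting clear and handing in.

>>> play_rows --pt "0 -0.4 0 -2.5" --pt "0 -0.4 0 -2.5" --pt "0 0 0 0" --pt "0 0 -3 0" --pt "0 0 -4 0" --pt "0 0 -4 0" --pt "0 0 -4 0" --pt "0 0 0 0" --pt "0 0 0 0"

```text
time_s: 35.02
tool_pos: [0.5258, -0.1001, 0.2275]
ee_rot: [-3.141, -0.001, 2.207]
force: [0.7, -0.1, -0.2]
opening: 0.0515
grasp_force: 0.0
```

```bash
python3 - <<'E'
from h import *
s=get_state();print(s["time_s"],s["tool_pos"],s["force"])
viewer.grab_frame("side");spots("side",["sleeve_handle","flat_cutter","ball_cutter"])
viewer.grab_frame("wrist");spots("wrist",["sleeve_handle","cone_cutter","chuck_seat"])
E
```

```text
35.025 [ 0.52577809 -0.10007062  0.22753986] [ 0.68921479 -0.09442146 -0.15842361]
side sleeve_handle 0.7 [ 0.524 -0.108  0.094] [328. 186.]
side sleeve_handle 0.66 [ 0.517 -0.422  0.088] [333. 153.]
side flat_cutter 0.92 [0.504 0.194 0.007] [333. 282.]
side flat_cutter 0.33 [ 0.584 -0.172 -0.002] [307. 209.]
side ball_cutter 0.85 [0.516 0.326 0.005] [324. 327.]
side ball_cutter 0.71 [ 0.583 -0.179  0.015] [308. 202.]
wrist sleeve_handle 0.95 [ 0.522 -0.104  0.091] [313. 191.]
wrist cone_cutter 0.69 [ 0.579 -0.177  0.014] [317. 251.]
wrist chuck_seat 0.82 [ 0.584 -0.178  0.01 ] [320. 252.]
```

```bash
python3 -c "
from station import ctrl
print(ctrl.hand_in())"
```

```text
the job is handed in; nothing more can be done
None
```

I stood the cone cutter shank-down in the grey steel chuck, tightened the lever with about 13 N and let go, then handed the job in at about 35 s; no verdict came back. The jaw forces couldn't be measured directly: I judged the clamp tight because the lever stopped moving and stayed put when released. The other two cutters were still in their holes.

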